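# Hold a sharpener's sprung splash cover at its clip

### The job

Of the two wet sharpeners on the board, find the one with the chisel waiting on its front ledge, and lift that one's blue sprung splash cover by its steel handle until the white pointer stands level with the yellow clip on its quadrant, never swinging it up into the red. The spring would snap it shut, so the job ends with you still holding it steady there by the handle, ready for the chisel to be ground. Leave the other cover shut, the clips as they are set, and the chisel, dressing stone, mallet and oil jar where they are.

Things in the scene. Friction and masses are not known exactly. Their poses are not given: they have to be found in the camera images.
- sharpener: plywood board 370 (x) x 570 (y) x 18 mm, fixed on the bench, with two grey wet sharpeners bolted on side by side. Origin: centre of its underside; x points from the machines' fronts to their rear hinges, y to the left machine, z up. Each housing: x -95 to 155 mm, 230 mm wide, centred at y +130 (left) or -130 mm (right), top at z 105. White water tank at x 165, y 0, top at z 255
- ledge_left (a point): centre of the top of the steel tool ledge on the front of the left machine, 76 mm deep, 225 mm wide, 62 mm above the bench; at x -133, y +130 mm in the sharpener's frame
- cover_left (a joint): angle of the left machine's blue splash cover (212 mm deep, 205 wide, 34 high; 0.46 kg) on its rear hinge: 0 shut and level, grows as the front rises, 1.35 fully up, red from 1.0. Gravity and the hinge spring shut it: about 5 N at the handle, along its arc, starts it, about 7 N holds it at 0.8 rad; it does not stay up by itself
- handle_left (a point): steel D-handle on the left cover: round bar (geom cover_left_c0) 12 mm thick, 124 mm long along its y, on posts 112 mm apart. Origin: middle of the bar; shut, it is 185 mm in front of and 74 mm above the hinge line (z 204 mm over the bench), 40 mm above the cover's top, 33 mm behind its front edge. Turns with the cover; axes as the sharpener's when shut. The bar can turn between finger pads
- hinge_left (a point): middle of the left cover's hinge line (along the sharpener's y); in the sharpener's frame at x 125, y +130, z 130 mm. The quadrant, an upright aluminium arc 4 mm thick, 20 mm wide, mean radius 167 mm about the hinge line, stands at the cover's outer side at y +246 mm, up to z 305 mm, red from 1.0 rad up
- pointer_left (a point): tip of the white pointer on the left cover's outer side, 148 mm from the hinge line, level with the hinge when shut; it rides up along the inside of the quadrant. Turns with the cover; its x axis points from the tip to the hinge line
- clip_left (a joint): angle at which the yellow clip is clamped on the left quadrant, on the scale of joint cover_left (the pointer is at the clip when both are equal); differs each time, 0.45 to 0.80
- mark_left (a point): middle of the left machine's yellow clip (34 mm along the radius, 22 mm along the arc, 22 mm thick, black thumbscrew), 167 mm from the hinge line; its x axis points to the hinge line
- ledge_right (a point): centre of the top of the steel tool ledge on the front of the right machine, 76 mm deep, 225 mm wide, 62 mm above the bench; at x -133, y -130 mm in the sharpener's frame
- cover_right (a joint): angle of the right machine's blue splash cover (212 mm deep, 205 wide, 34 high; 0.46 kg) on its rear hinge: 0 shut and level, grows as the front rises, 1.35 fully up, red from 1.0. Gravity and the hinge spring shut it: about 5 N at the handle, along its arc, starts it, about 7 N holds it at 0.8 rad; it does not stay up by itself
- handle_right (a point): steel D-handle on the right cover: round bar (geom cover_right_c0) 12 mm thick, 124 mm long along its y, on posts 112 mm apart. Origin: middle of the bar; shut, it is 185 mm in front of and 74 mm above the hinge line (z 204 mm over the bench), 40 mm above the cover's top, 33 mm behind its front edge. Turns with the cover; axes as the sharpener's when shut. The bar can turn between finger pads
- hinge_right (a point): middle of the right cover's hinge line (along the sharpener's y); in the sharpener's frame at x 125, y -130, z 130 mm. The quadrant, an upright aluminium arc 4 mm thick, 20 mm wide, mean radius 167 mm about the hinge line, stands at the cover's outer side at y -246 mm, up to z 305 mm, red from 1.0 rad up
- pointer_right (a point): tip of the white pointer on the right cover's outer side, 148 mm from the hinge line, level with the hinge when shut; it rides up along the inside of the quadrant. Turns with the cover; its x axis points from the tip to the hinge line
- clip_right (a joint): angle at which the yellow clip is clamped on the right quadrant, on the scale of joint cover_right (the pointer is at the clip when both are equal); differs each time, 0.45 to 0.80
- mark_right (a point): middle of the right machine's yellow clip (34 mm along the radius, 22 mm along the arc, 22 mm thick, black thumbscrew), 167 mm from the hinge line; its x axis points to the hinge line
- chisel: wood chisel with a brown handle 105 mm long and 24 mm thick and a steel blade, 217 mm in all, lying along its y axis (blade to +y) on the front ledge of the left or the right machine. Origin: its underside at mid-length
- dressing_stone: grey stone block 30 x 75 x 25 mm lying on the other machine's front ledge. Origin: centre of its underside
- mallet: wooden mallet lying on the bench to the right, head 90 x 60 x 60 mm, handle 26 mm thick; 305 mm long along its x axis. Origin: under the handle, 90 mm from the middle of the head
- oil_jar: amber jar with brass cap, 64 mm in diameter, 100 mm high, standing on the bench to the left. Origin: centre of its underside

How it is judged:
On the way:
1. the fingers raise, by its handle, the cover of the machine whose ledge holds the chisel (((y of chisel in the frame of sharpener above 0.05 m and value of joint cover_left above 0.12 rad and contact force between the fingers and cover_left_c0 above 1.5 N) or (y of chisel in the frame of sharpener below -0.05 m and value of joint cover_right above 0.12 rad and contact force between the fingers and cover_right_c0 above 1.5 N))), for 0.1 s.
At the end, for the whole second after the job is handed in: the fingers hold the handle (over 1.5 N) of the cover at the chisel, still (under 0.08 rad/s), its pointer within 0.07 rad (half the clip's width) of the middle of its yellow clip; the other cover is shut (under 0.04 rad); the four loose things are within 20 mm of their starts (((y of chisel in the frame of sharpener above 0.05 m and angle between the x axis of pointer_left and the x axis of mark_left, either way round below 0.07 rad and value of joint cover_left above 0.3 rad and velocity of joint cover_left between -0.08 and 0.08 rad/s and contact force between the fingers and cover_left_c0 above 1.5 N and value of joint cover_right below 0.04 rad and not (distance of chisel from where it was at the start of the episode above 0.02 m) and not (distance of dressing_stone from where it was at the start of the episode above 0.02 m) and not (distance of mallet from where it was at the start of the episode above 0.02 m) and not (distance of oil_jar from where it was at the start of the episode above 0.02 m)) or (y of chisel in the frame of sharpener below -0.05 m and angle between the x axis of pointer_right and the x axis of mark_right, either way round below 0.07 rad and value of joint cover_right above 0.3 rad and velocity of joint cover_right between -0.08 and 0.08 rad/s and contact force between the fingers and cover_right_c0 above 1.5 N and value of joint cover_left below 0.04 rad and not (distance of chisel from where it was at the start of the episode above 0.02 m) and not (distance of dressing_stone from where it was at the start of the episode above 0.02 m) and not (distance of mallet from where it was at the start of the episode above 0.02 m) and not (distance of oil_jar from where it was at the start of the episode above 0.02 m)))); the arm keeps its last pose, push and grip.
It fails at once if the cover of the machine without the chisel is lifted ((y of chisel in the frame of sharpener above 0.05 m and value of joint cover_right above 0.06 rad) or (y of chisel in the frame of sharpener below -0.05 m and value of joint cover_left above 0.06 rad)).
It fails at once if a cover is swung up into the red (over 1.0 rad) (value of joint any of cover_left, cover_right above 1 rad).
It fails at once if a clip is shifted along its quadrant (distance of any of mark_left, mark_right from where it was at the start of the episode above 0.006 m).
It fails at once if the chisel, dressing stone, mallet or oil jar is moved by more than 20 mm (distance of any of chisel, dressing_stone, mallet, oil_jar from where it was at the start of the episode above 0.02 m).
It also fails if it takes over 32 s, if anything falls off the work surface, if the arm or the gripper's body presses on something with over 40 N, if the wrist force passes 120 N, or if a joint passes its speed limit or range.

### The arm

A 7-joint arm with a two-finger parallel gripper is mounted at the origin on the work surface. World frame = base frame: x ahead of the robot, y to its left, z up, the work surface at z = 0. Lengths are in m, angles in rad, forces in N, time in s.
With the tool pointing down it reaches from about 0.4 to 0.9 m from the base axis. Payload 5.5 kg.
Tool frame: the origin (TCP) lies at the very end of the fingers, on their centre line; the grasp point (between the pads) lies 19 mm behind it; z points along the fingers, y is the direction in which the jaws open and shut (so a half turn about z gives the same grasp; the last joint's range is limited). The gripper opens to 92 mm and grips with 3 to 60 N. Pads are 19 mm wide; open, the fingers measure 130 mm over their backs; the gripper's body (75 mm by 190 mm) begins 47 mm behind the grasp point.
Start: joints at [-0.876, 0.501, -0.427, 1.55, 0.221, 1.138, -0.21], TCP at [0.272, 0.59, 0.227] pointing down, gripper open.
Joint ranges: [-2.88, 2.88], [-0.31, 2.03], [-1.54, 1.56], [0.2, 2.42], [-1.41, 4.55], [0.19, 2.02], [-2.57, 2.57]. Speed limits (rad/s): [2.57, 2.57, 3.14, 3.14, 3.14, 3.14, 3.14].

### API

Orientations are given as a unit quaternion [x, y, z, w].
In Python, from rig import read_state, eyes, bot gives the robot as it stands. The module is installed in compiled form; this text tells all that it offers.
- The arm moves only by the tool jog_arm, never from a script. Its argument "steps" is a list of rows, each an object with "travel": the shift along the tool's x, y, z scaled (see below), a list of three; "turn": the turn, a rotation vector about the tool's x, y, z scaled (see below), a list of three; "fingers": the gripper command: -1 is shut, 1 is fully open, values between are in proportion. A call has 1 to 20 rows; each row is the pose to reach, as a shift and turn from the pose commanded when the call began, along the tool's axes at that moment; what a row does not reach only later rows make up. The controller multiplies each number of a shift by 0.3 m and each number of a turn by 45 degrees. A row lasts 1/8 s, in which the tool goes at most 62.5 mm and 10.7 degrees, less where a joint would pass 70% of its speed; a pose out of reach is approached as far as the arm can. A call with a number of a shift or a turn outside -1 to 1 is refused whole. A call with a gripper value outside its range is refused whole. The fingers move at their own pace and stop on an object; the grip force is fixed at half the most. Time passes only in rows, so rows that repeat a pose let the fingers close. It gives the time, the measured TCP pose, the force and the opening at its end, in the units of the state.
- read_state(): the state, without advancing time (a new reading comes with each control period).
- eyes.snapshot(name): name is "side" or "top"; returns the picture (400x640x3 uint8, red, green, blue); there is no depth.
- eyes.camera_params(name): a dict with "fx", "fy", "cx", "cy" (pixels), "world_to_cam" (4x4, takes a point from world to camera coordinates). Camera axes: x right, y down, z forward; pixel columns grow to the right and rows downward; lengths in m; the calibration is good to about 2 mm. A picture is of the moment at which its call begins. camera_params takes no time and is no camera call.
- bot.hand_in(): hands the job in, once; it reports no verdict.
The state is a dict: "clock": time; "qpos": joint angles; "joint_velocities": joint speeds; "effort": joint torques, N m; "eef_pos": TCP position; "tcp_rot": TCP orientation; "force": force on the tool from outside, world axes, zero at the start; "wrist_torque": the same for the moment, N m; "grip_width": opening from 0.0 (shut) to 1.0 (fully open).
Only numpy, scipy, OpenCV 4.12 (cv2) and the standard library are available. Lean on these libraries where they do the work, as an engineer would, in place of code of your own. Each camera call takes 0.05 s, during which the arm holds its last target.

## Working session

There is one attempt and no reset: what is moved stays moved. The work goes in short steps, Python scripts to look and compute and a tool call to move; the robot and the scene stay as the last step left them, time stands still between calls to the robot, and variables do not carry over. Pictures are saved under pics/ and viewed, and the job is handed in when it is done.

Besides the shell and the picture viewer there is one more tool, called after "Emit:" by a JSON object that holds its "api" and its "payload", one argument or row to a line. jog_arm: Moves the arm, as the interface text tells. Its arguments: {"type":"object","properties":{"steps":{"type":"array"}},"required":["steps"]}

```bash
mkdir -p pics; python3 - <<'E'
from rig import read_state, eyes, bot
import cv2, numpy as np
for n in("side","top"):
    im=eyes.snapshot(n); cv2.imwrite(f"pics/{n}0.png",im[:,:,::-1])
    p=eyes.camera_params(n); print(n,p["fx"],p["fy"],p["cx"],p["cy"],np.round(p["world_to_cam"],4).tolist())
s=read_state(); print({k:np.round(v,3).tolist() for k,v in s.items()})
E
```

```text
side 515.3103477513591 515.3103477513591 326.97050464093047 200.0523464182607 [[-0.9916, -0.1277, -0.0207, 0.5833], [-0.0469, 0.5037, -0.8626, 0.1322], [0.1205, -0.8544, -0.5054, 1.6953], [0.0, 0.0, 0.0, 1.0]]
top 368.21473735461177 368.21473735461177 320.93776475886347 200.8958588188703 [[-0.0022, -0.9999, 0.014, -0.0184], [-0.9842, -0.0003, -0.1769, 0.6021], [0.1769, -0.0142, -0.9841, 1.3238], [0.0, 0.0, 0.0, 1.0]]
{'clock': 0.1, 'qpos': [-0.876, 0.502, -0.427, 1.551, 0.221, 1.138, -0.21], 'joint_velocities': [-0.001, -0.002, -0.002, -0.005, -0.001, 0.001, 0.0], 'effort': [-0.011, -56.788, -5.839, -27.992, -0.069, 0.024, 0.0], 'eef_pos': [0.272, 0.59, 0.226], 'tcp_rot': [0.214, 0.977, -0.001, -0.0], 'force': [0.057, 0.154, -0.348], 'wrist_torque': [0.013, -0.0, 0.014], 'grip_width': 0.998}
```

View pics/side0.png

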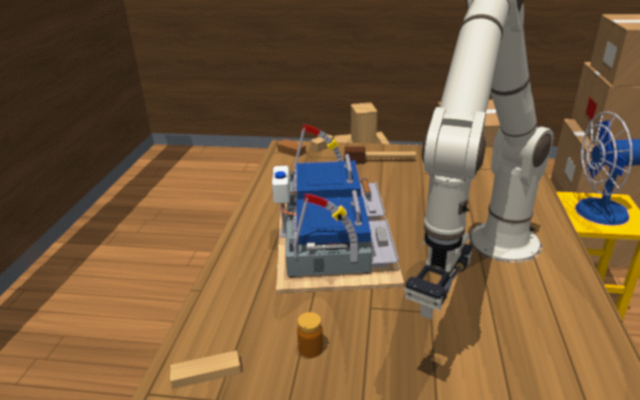

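View pics/top0.png

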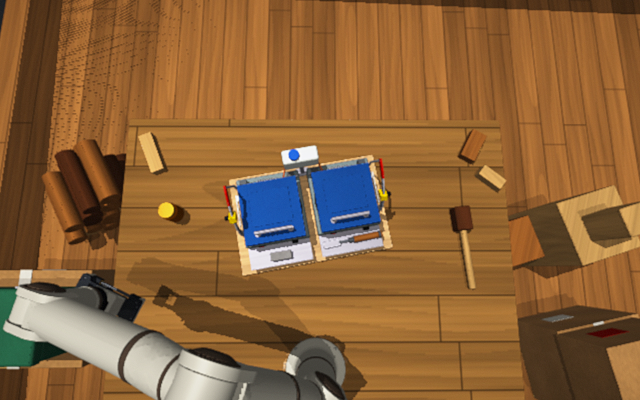

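The top view shows the chisel (brown handle near 370,238) on the right machine's ledge, and the grey stone (282,256) on the left one. The target is therefore the right cover. I'll zoom in to measure it.

```bash
python3 - <<'E'
import cv2
a=cv2.imread("pics/top0.png")[140:285,215:405]; cv2.imwrite("pics/topz.png",cv2.resize(a,None,fx=4,fy=4,interpolation=cv2.INTER_CUBIC))
a=cv2.imread("pics/side0.png")[110:300,260:420]; cv2.imwrite("pics/sidez.png",cv2.resize(a,None,fx=3.1,fy=3.1,interpolation=cv2.INTER_CUBIC))
E
```

```text
(no output)
```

View pics/topz.png

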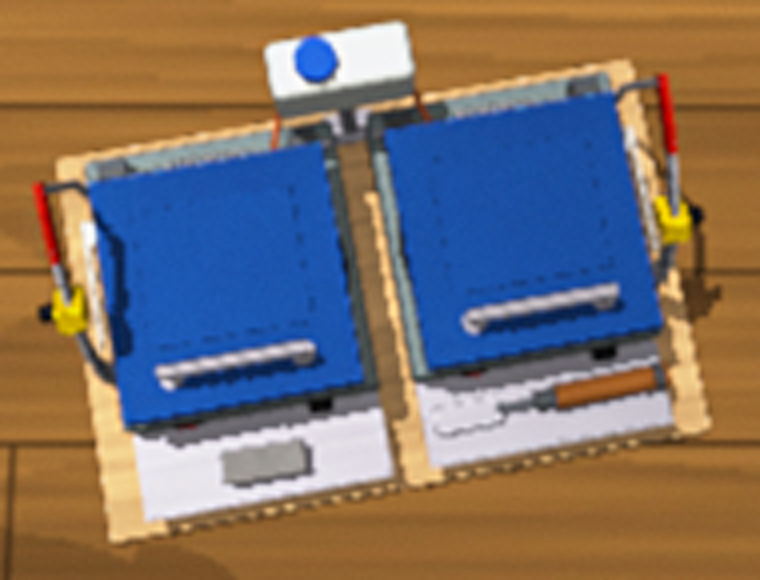

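View pics/sidez.png

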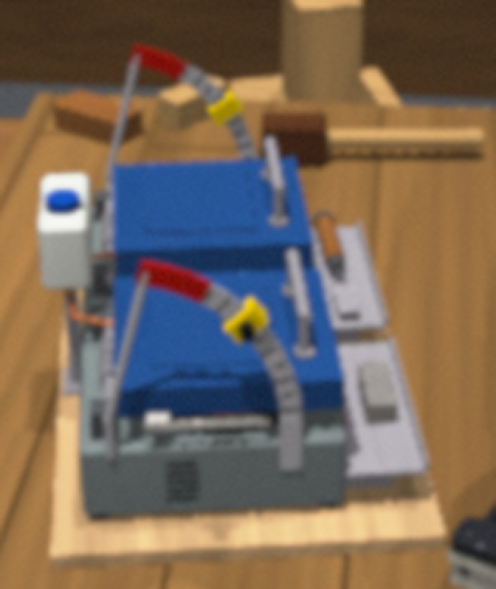

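```bash
cat > h.py <<'E'
import cv2, numpy as np
from rig import eyes, read_state
from scipy.spatial.transform import Rotation as R
def ray(n,uv):
    p=eyes.camera_params(n); T=np.array(p["world_to_cam"]); 
    d=np.array([(uv[0]-p["cx"])/p["fx"],(uv[1]-p["cy"])/p["fy"],1.]); Rm=T[:3,:3]
    return -Rm.T@T[:3,3], Rm.T@d
def onz(n,uv,z):
    o,d=ray(n,uv); return o+d*(z-o[2])/d[2]
def proj(n,X):
    p=eyes.camera_params(n); T=np.array(p["world_to_cam"]); c=T[:3,:3]@X+T[:3,3]
    return np.array([p["fx"]*c[0]/c[2]+p["cx"],p["fy"]*c[1]/c[2]+p["cy"]])
def tri(u1,u2):
    o1,d1=ray("side",u1);o2,d2=ray("top",u2)
    A=np.c_[d1,-d2]; t,_,_,_=np.linalg.lstsq(A,o2-o1,rcond=None)
    a,b=o1+t[0]*d1,o2+t[1]*d2; return (a+b)/2,np.linalg.norm(a-b)
E
cat > m.py <<'E'
from h import *
z=lambda u,v:(215+(u-1.5)/4,140+(v-1.5)/4)
pts=[((58,158),(-.185*-1,.285,.018)),((632,62),(.185,-.285,.018)),((710,425),(-.185,-.285,.018)),((112,540),(-.185,.285,.018)),
((470,320),(-.06,-.130+.056,.204)),((616,289),(-.06,-.130-.056,.204)),((165,378),(-.06,.130+.056,.204)),((312,347),(-.06,.130-.056,.204))]
W=np.array([onz("top",z(*a),b[2]) for a,b in pts]); L=np.array([b for a,b in pts])
def fit(W,L):
    cw,cl=W[:,:2].mean(0),L[:,:2].mean(0)
    U=((L[:,:2]-cl)[:,0]+1j*(L[:,:2]-cl)[:,1]); V=((W[:,:2]-cw)[:,0]+1j*(W[:,:2]-cw)[:,1])
    a=np.angle((np.conj(U)*V).sum()); Rm=np.array([[np.cos(a),-np.sin(a)],[np.sin(a),np.cos(a)]])
    t=cw-Rm@cl; return a,t,Rm
for s in (slice(0,8),slice(0,4),slice(4,8)):
    a,t,Rm=fit(W[s],L[s]); print("yaw",a,"t",t); print(np.round((W[s][:,:2]-(L[s][:,:2]@Rm.T+t))*1000,1).tolist())
a,t,Rm=fit(W,L)
M=np.eye(4);M[:2,:2]=Rm;M[:2,3]=t; np.save("M.npy",M)
def loc(X): return np.linalg.inv(M)[:3]@np.r_[X,1]
C={}
for n in("side","top"):
    im=cv2.imread(f"pics/{n}0.png"); h=cv2.cvtColor(im,cv2.COLOR_BGR2HSV)
    m=cv2.inRange(h,(22,160,100),(34,255,255))
    k,lab,st,ce=cv2.connectedComponentsWithStats(m)
    for i in range(1,k):
        if st[i,4]>10: print(n,st[i].tolist(),ce[i].round(1).tolist())
E
python3 m.py
```

```text
yaw 0.18124968964885826 t [0.56182401 0.0228489 ]
[[1.5, -1.0], [-3.6, 0.8], [5.2, 3.5], [3.0, 0.8], [-3.9, 7.2], [1.8, -3.9], [-4.6, 1.0], [0.6, -8.5]]
yaw 0.1789292405469033 t [0.56334389 0.02388012]
[[-0.8, -1.8], [-4.5, 0.3], [4.4, 2.2], [0.9, -0.8]]
yaw 0.19231645684240664 t [0.56018083 0.02247013]
[[-3.1, 8.1], [1.3, -3.2], [-1.0, 2.4], [2.9, -7.3]]
side [326, 139, 12, 11, 69] [332.1, 144.4]
side [557, 192, 83, 126, 2899] [609.0, 240.3]
side [333, 207, 13, 12, 72] [339.2, 212.4]
top [379, 189, 9, 12, 77] [382.8, 194.9]
top [158, 202, 16, 16, 181] [165.9, 209.7]
top [228, 211, 9, 13, 83] [232.1, 217.7]
```

```bash
cat >> m.py <<'E'
for nm,s,tp,sg in(("R",(332.1,144.4),(382.8,194.9),-1),("L",(339.2,212.4),(232.1,217.7),1)):
    X,e=tri(s,tp); l=loc(X); print(nm,X.round(4),"gap",round(e,4),"loc",l.round(4),"ang",np.arctan2(l[2]-.13,.125-l[0]),"r",np.hypot(l[2]-.13,.125-l[0]))
    for n,u in(("side",s),("top",tp)):
        o,d=ray(n,u);ol=loc(o);dl=Rm3=M[:3,:3].T@d
        q=ol+dl*(sg*.246-ol[1])/dl[1]; print(n,"plane",q.round(4),np.arctan2(q[2]-.13,.125-q[0]),np.hypot(q[2]-.13,.125-q[0]))
    for th in np.arange(.4,.85,.05):
        P=M[:3]@np.array([.125-.167*np.cos(th),sg*.246,.13+.167*np.sin(th),1]); print(round(th,2),proj("side",P).round(1)-s,proj("top",P).round(1)-tp)
for n in("side","top"):
  for y in(-.074,-.13,-.186):print(n,y,proj(n,M[:3]@np.array([-.06,y,.204,1])).round(1))
E
python3 m.py|tail -36; python3 - <<'E'
from h import *
M=np.load('M.npy'); s=read_state()
print("handle R",M[:3]@[-.06,-.13,.204,1],"hinge",M[:3]@[.125,-.13,.13,1]); print(R.from_quat(s["tcp_rot"]).as_matrix().round(4))
E
```

```text
side [326, 139, 12, 11, 69] [332.1, 144.4]
side [557, 192, 83, 126, 2899] [609.0, 240.3]
side [333, 207, 13, 12, 72] [339.2, 212.4]
top [379, 189, 9, 12, 77] [382.8, 194.9]
top [158, 202, 16, 16, 181] [165.9, 209.7]
top [228, 211, 9, 13, 83] [232.1, 217.7]
R [ 0.5926 -0.2202  0.2229] gap 0.0017 loc [-0.0135 -0.2446  0.2229] ang 0.5909566272658403 r 0.1668186086319834
side plane [-0.0128 -0.246   0.2225] 0.5913969559825291 0.16596891690054077
top plane [-0.0133 -0.246   0.216 ] 0.5562824173470039 0.16279694472504802
0.4 [4.6 6.8] [-0.1  5.7]
0.45 [3.6 4.9] [0.1 4.3]
0.5 [2.5 3.1] [0.2 2.8]
0.55 [1.3 1.3] [0.3 1.1]
0.6 [ 0.  -0.5] [ 0.4 -0.6]
0.65 [-1.4 -2.1] [ 0.5 -2.5]
0.7 [-2.9 -3.8] [ 0.5 -4.4]
0.75 [-4.5 -5.3] [ 0.5 -6.4]
0.8 [-6.1 -6.8] [ 0.4 -8.6]
L [0.5144 0.2669 0.242 ] gap 0.0014 loc [-0.0026  0.2486  0.242 ] ang 0.7201520614364003 r 0.16975671269876658
side plane [-0.0021  0.246   0.2405] 0.71565842497993 0.16840947777168153
top plane [-0.0056  0.246   0.2554] 0.7651214674003041 0.1811032863928913
0.4 [ 9.7 13.5] [5.1 9.3]
0.45 [ 8.5 11.2] [4.4 8. ]
0.5 [7.1 9. ] [3.8 6.6]
0.55 [5.6 6.9] [3.1 5.1]
0.6 [3.9 4.8] [2.5 3.5]
0.65 [2.2 2.8] [1.8 1.7]
0.7 [0.2 0.9] [ 1.1 -0.1]
0.75 [-1.8 -1. ] [ 0.4 -2.1]
0.8 [-4.  -2.7] [-0.2 -4.2]
side -0.074 [349.6 170.3]
side -0.13 [348.1 162.8]
side -0.186 [346.7 155.8]
top -0.074 [334.3 218.5]
top -0.13 [350.9 215.4]
top -0.186 [367.5 212.4]
handle R [ 0.52624052 -0.11583713  0.204     ] hinge [ 0.70821007 -0.08248923  0.13      ]
[[-9.082e-01  4.185e-01 -8.000e-04]
 [ 4.185e-01  9.082e-01 -1.500e-03]
 [ 1.000e-04 -1.700e-03 -1.000e+00]]
```

The right clip is at about 0.585 rad (the two views give 0.59 and 0.58), and the right handle is near (0.526, -0.116, 0.204). I'll raise the tool first and then move across.

Emit:
{"api": "jog_arm", "payload": {
  "steps": [
    {"travel": [0, 0, -0.2], "turn": [0, 0, 0], "fingers": 1},
    {"travel": [0, 0, -0.4], "turn": [0, 0, 0], "fingers": 1},
    {"travel": [0, 0, -0.55], "turn": [0, 0, 0], "fingers": 1},
    {"travel": [-0.13, -0.13, -0.55], "turn": [0, 0, 0.1], "fingers": 1},
    {"travel": [-0.26, -0.26, -0.55], "turn": [0, 0, 0.2], "fingers": 1},
    {"travel": [-0.39, -0.39, -0.55], "turn": [0, 0, 0.3], "fingers": 1},
    {"travel": [-0.52, -0.52, -0.55], "turn": [0, 0, 0.4], "fingers": 1},
    {"travel": [-0.65, -0.65, -0.55], "turn": [0, 0, 0.5], "fingers": 1},
    {"travel": [-0.78, -0.78, -0.55], "turn": [0, 0, 0.6], "fingers": 1},
    {"travel": [-0.88, -0.89, -0.55], "turn": [0, 0, 0.7], "fingers": 1},
    {"travel": [-0.88, -0.89, -0.55], "turn": [0, 0, 0.7], "fingers": 1},
    {"travel": [-0.88, -0.89, -0.55], "turn": [0, 0, 0.7], "fingers": 1}
  ]
}}

```text
clock: 1.6
eef_pos: [0.3996, 0.238, 0.3916]
tcp_rot: [0.471, 0.882, 0.0, -0.0]
force: [0.4, 0.7, -0.1]
grip_width: 1.003
```

```bash
cat > go.py <<'E'
import sys; from h import *
def go(P,yaw=.1813,tilt=0.):
    s=read_state(); Rt=R.from_quat(s["tcp_rot"]); p=np.array(s["eef_pos"])
    y=np.array([np.cos(yaw),np.sin(yaw),0]);z=np.array([0,0,-1.]);Rg=R.from_matrix(np.c_[np.cross(y,z),y,z])
    print("tcp",p.round(4),"f",np.round(s["force"],1),"t",s["clock"],"w",s["grip_width"],"q",np.round(s["qpos"],2))
    best=min(((Rt.inv()*g).as_rotvec() for g in(Rg,Rg*R.from_rotvec([0,0,np.pi]))),key=np.linalg.norm)
    print("travel",(Rt.inv().apply(np.array(P)-p)/.3).round(4),"turn",np.round(best/(np.pi/4),4))
if __name__=="__main__": go([float(a) for a in sys.argv[1:4]])
E
python3 go.py .526 -.116 .32
```

```text
tcp [0.3996 0.238  0.3916] f [ 0.4  0.7 -0.1] t 1.6 w 1.003351017470636 q [-0.41  0.01 -0.19  1.77  0.    1.36 -0.01]
travel [-1.2151 -0.3066  0.2379] turn [-3.000e-04 -8.000e-04  5.206e-01]
```

Emit:
{"api": "jog_arm", "payload": {
  "steps": [
    {"travel": [-0.2, -0.05, 0], "turn": [0, 0, 0.1], "fingers": 1},
    {"travel": [-0.4, -0.1, 0], "turn": [0, 0, 0.2], "fingers": 1},
    {"travel": [-0.6, -0.15, 0], "turn": [0, 0, 0.32], "fingers": 1},
    {"travel": [-0.8, -0.2, 0], "turn": [0, 0, 0.42], "fingers": 1},
    {"travel": [-1.0, -0.28, 0], "turn": [0, 0, 0.52], "fingers": 1},
    {"travel": [-1.0, -0.3, 0], "turn": [0, 0, 0.52], "fingers": 1},
    {"travel": [-1.0, -0.3, 0], "turn": [0, 0, 0.52], "fingers": 1}
  ]
}}

```text
clock: 2.48
eef_pos: [0.492, -0.0605, 0.3914]
tcp_rot: [0.64, 0.769, 0.0, -0.001]
force: [0.8, 1.0, 0.1]
grip_width: 1.0
```

```bash
python3 go.py .526 -.116 .26
```

```text
tcp [ 0.492  -0.0605  0.3914] f [0.8 1.  0.1] t 2.475 w 1.0003886730679288 q [-0.07  0.07  0.15  1.71 -0.01  1.37  0.26]
travel [-0.2031  0.0781  0.4376] turn [-0.0008 -0.0012  0.0022]
```

Emit:
{"api": "jog_arm", "payload": {
  "steps": [
    {"travel": [-0.1, 0.04, 0], "turn": [0, 0, 0], "fingers": 1},
    {"travel": [-0.203, 0.078, 0.1], "turn": [0, 0, 0], "fingers": 1},
    {"travel": [-0.203, 0.078, 0.25], "turn": [0, 0, 0], "fingers": 1},
    {"travel": [-0.203, 0.078, 0.44], "turn": [0, 0, 0], "fingers": 1},
    {"travel": [-0.203, 0.078, 0.44], "turn": [0, 0, 0], "fingers": 1},
    {"travel": [-0.203, 0.078, 0.44], "turn": [0, 0, 0], "fingers": 1}
  ]
}}

```text
clock: 3.22
eef_pos: [0.5274, -0.1161, 0.2616]
tcp_rot: [0.639, 0.769, 0.001, 0.001]
force: [1.3, -0.7, 0.5]
grip_width: 1.0
```

```bash
python3 go.py .526 -.116 .184; python3 - <<'E'
from h import *
for n,sl in(("side",np.s_[60:260,260:460]),("top",np.s_[140:285,265:415])):
    im=eyes.snapshot(n)[:,:,::-1]; cv2.imwrite(f"pics/{n}1.png",im); cv2.imwrite(f"pics/{n}1z.png",cv2.resize(im[sl],None,fx=3,fy=3,interpolation=cv2.INTER_CUBIC))
E
```

```text
tcp [ 0.5274 -0.1161  0.2616] f [ 1.3 -0.7  0.5] t 3.225 w 0.9999054100239622 q [ 0.01  0.24  0.19  1.81 -0.05  1.1   0.4 ]
travel [ 0.0013 -0.005   0.2587] turn [0.0028 0.0001 0.0033]
```

View pics/side1z.png

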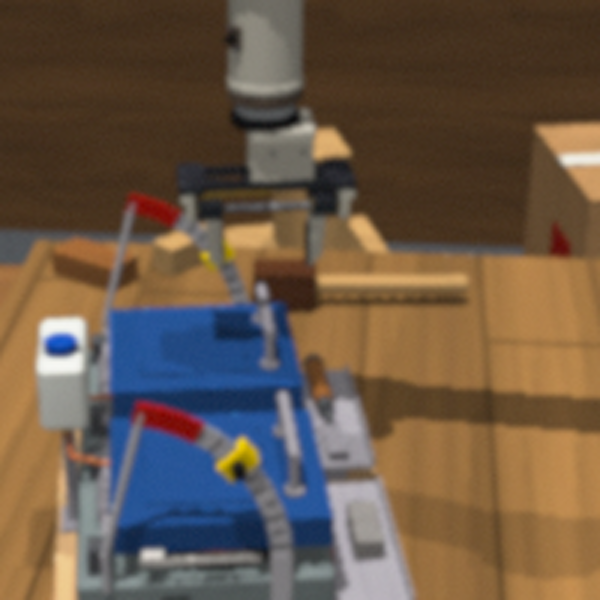

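View pics/top1z.png

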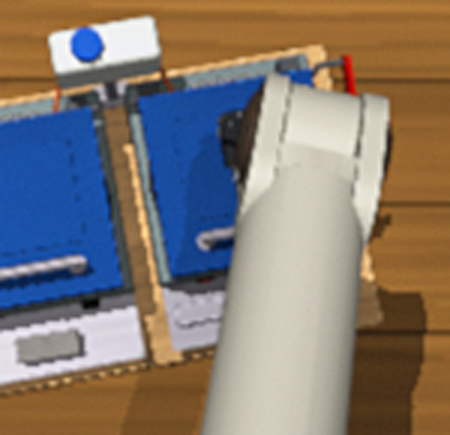

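In the side view the fingers (zoomed x 215 and 315) straddle the bar (about 263). Next I descend and close.

Emit:
{"api": "jog_arm", "payload": {
  "steps": [
    {"travel": [0, -0.004, 0.1], "turn": [0, 0, 0], "fingers": 1},
    {"travel": [0, -0.004, 0.19], "turn": [0, 0, 0], "fingers": 1},
    {"travel": [0, -0.004, 0.25], "turn": [0, 0, 0], "fingers": 1},
    {"travel": [0, -0.004, 0.257], "turn": [0, 0, 0], "fingers": 0.5},
    {"travel": [0, -0.004, 0.257], "turn": [0, 0, 0], "fingers": 0},
    {"travel": [0, -0.004, 0.257], "turn": [0, 0, 0], "fingers": -1},
    {"travel": [0, -0.004, 0.257], "turn": [0, 0, 0], "fingers": -1},
    {"travel": [0, -0.004, 0.257], "turn": [0, 0, 0], "fingers": -1},
    {"travel": [0, -0.004, 0.257], "turn": [0, 0, 0], "fingers": -1},
    {"travel": [0, -0.004, 0.257], "turn": [0, 0, 0], "fingers": -1}
  ]
}}

```text
clock: 4.58
eef_pos: [0.5247, -0.118, 0.1826]
tcp_rot: [0.64, 0.768, -0.0, -0.0]
force: [-0.0, 0.9, 0.3]
grip_width: 0.286
```

```bash
python3 go.py .526 -.116 .184; python3 - <<'E'
from h import *
for n,sl in(("side",np.s_[60:260,260:460]),):
    im=eyes.snapshot(n)[:,:,::-1]; cv2.imwrite(f"pics/{n}2.png",im); cv2.imwrite(f"pics/{n}2z.png",cv2.resize(im[sl],None,fx=3,fy=3,interpolation=cv2.INTER_CUBIC))
E
```

```text
tcp [ 0.5247 -0.118   0.1826] f [-0.   0.9  0.3] t 4.575 w 0.28622660727710986 q [ 0.02  0.32  0.18  1.89 -0.07  0.93  0.42]
travel [ 0.0057  0.0054 -0.0048] turn [-0.0001 -0.0001 -0.0006]
```

View pics/side2z.png

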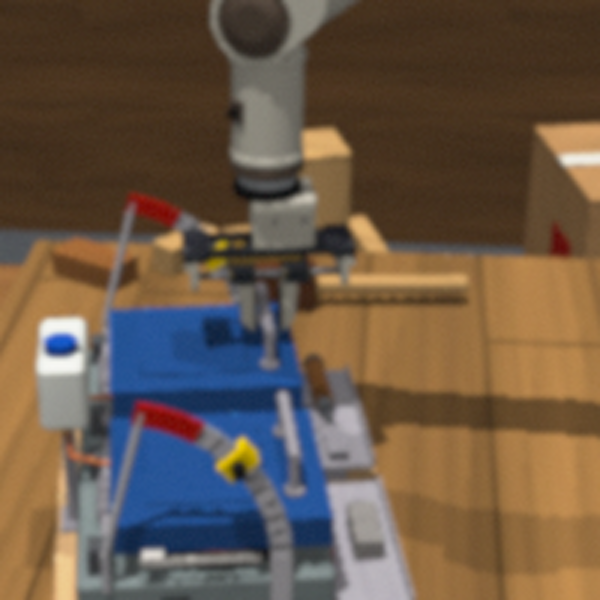

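The fingers are around the bar and still closing (opening 26 mm).

Emit:
{"api": "jog_arm", "payload": {
  "steps": [
    {"travel": [0, 0, 0], "turn": [0, 0, 0], "fingers": -1},
    {"travel": [0, 0, 0], "turn": [0, 0, 0], "fingers": -1},
    {"travel": [0, 0, 0], "turn": [0, 0, 0], "fingers": -1},
    {"travel": [0, 0, 0], "turn": [0, 0, 0], "fingers": -1}
  ]
}}

```text
clock: 5.12
eef_pos: [0.527, -0.1175, 0.1828]
tcp_rot: [0.64, 0.768, 0.001, 0.002]
force: [6.0, 1.2, -5.0]
grip_width: 0.117
```

```bash
python3 go.py .526 -.116 .184
```

```text
tcp [ 0.527  -0.1175  0.1828] f [ 6.   1.2 -5. ] t 5.125 w 0.1165275508803751 q [ 0.02  0.32  0.18  1.89 -0.07  0.93  0.42]
travel [ 0.0056 -0.0024 -0.004 ] turn [0.0053 0.0012 0.0004]
```

Emit:
{"api": "jog_arm", "payload": {
  "steps": [
    {"travel": [0, 0.006, -0.015], "turn": [0, 0, 0], "fingers": -1},
    {"travel": [0, 0.013, -0.031], "turn": [0, 0, 0], "fingers": -1},
    {"travel": [0, 0.028, -0.06], "turn": [0, 0, 0], "fingers": -1},
    {"travel": [0, 0.044, -0.089], "turn": [0, 0, 0], "fingers": -1},
    {"travel": [0, 0.061, -0.118], "turn": [0, 0, 0], "fingers": -1},
    {"travel": [0, 0.08, -0.145], "turn": [0, 0, 0], "fingers": -1},
    {"travel": [0, 0.1, -0.171], "turn": [0, 0, 0], "fingers": -1},
    {"travel": [0, 0.1, -0.171], "turn": [0, 0, 0], "fingers": -1},
    {"travel": [0, 0.1, -0.171], "turn": [0, 0, 0], "fingers": -1}
  ]
}}

```text
clock: 6.25
eef_pos: [0.5544, -0.1125, 0.2331]
tcp_rot: [0.64, 0.768, 0.0, 0.0]
force: [6.3, -0.7, -11.8]
grip_width: 0.121
```

```bash
python3 go.py .526 -.116 .184; python3 - <<'E'
from h import *
for n,sl in(("side",np.s_[60:260,260:460]),):
    im=eyes.snapshot(n)[:,:,::-1]; cv2.imwrite(f"pics/{n}3.png",im); cv2.imwrite(f"pics/{n}3z.png",cv2.resize(im[sl],None,fx=3,fy=3,interpolation=cv2.INTER_CUBIC))
E
```

```text
tcp [ 0.5544 -0.1125  0.2331] f [  6.3  -0.7 -11.8] t 6.25 w 0.12137410783201183 q [ 0.    0.31  0.19  1.78 -0.07  1.06  0.39]
travel [ 0.0055 -0.0952  0.1637] turn [ 0.0002  0.     -0.0005]
```

View pics/side3z.png

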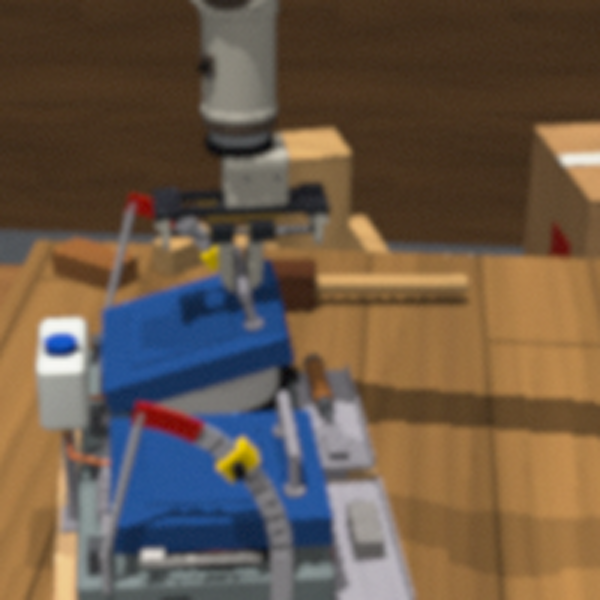

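The cover is following (about 0.3 rad) and the left cover is still shut. I'll continue to the clip angle.

Emit:
{"api": "jog_arm", "payload": {
  "steps": [
    {"travel": [0, 0.022, -0.025], "turn": [0, 0, 0], "fingers": -1},
    {"travel": [0, 0.044, -0.049], "turn": [0, 0, 0], "fingers": -1},
    {"travel": [0, 0.068, -0.072], "turn": [0, 0, 0], "fingers": -1},
    {"travel": [0, 0.093, -0.094], "turn": [0, 0, 0], "fingers": -1},
    {"travel": [0, 0.12, -0.115], "turn": [0, 0, 0], "fingers": -1},
    {"travel": [0, 0.14, -0.13], "turn": [0, 0, 0], "fingers": -1},
    {"travel": [0, 0.14, -0.13], "turn": [0, 0, 0], "fingers": -1},
    {"travel": [0, 0.14, -0.13], "turn": [0, 0, 0], "fingers": -1},
    {"travel": [0, 0.14, -0.13], "turn": [0, 0, 0], "fingers": -1}
  ]
}}

```text
clock: 7.42
eef_pos: [0.5944, -0.1052, 0.2738]
tcp_rot: [0.641, 0.768, -0.001, -0.001]
force: [-5.7, -0.2, -2.3]
grip_width: 0.122
```

```bash
python3 go.py .526 -.116 .184; python3 - <<'E'
from h import *
M=np.load('M.npy'); s=read_state(); l=np.linalg.inv(M)@np.r_[s["eef_pos"],1]; l[2]+=.019
print("bar loc",l,"theta",np.arctan2(l[2]-.13,.125-l[0])-np.arctan2(.074,.185),"r",np.hypot(l[2]-.13,.125-l[0]),np.hypot(.185,.074))
for n,sl in(("side",np.s_[60:260,260:460]),("top",np.s_[140:285,265:415])):
    im=eyes.snapshot(n)[:,:,::-1]; cv2.imwrite(f"pics/{n}4.png",im); cv2.imwrite(f"pics/{n}4z.png",cv2.resize(im[sl],None,fx=3,fy=3,interpolation=cv2.INTER_CUBIC))
E
```

```text
tcp [ 0.5944 -0.1052  0.2738] f [-5.7 -0.2 -2.3] t 7.425 w 0.1221669023807176 q [-0.01  0.35  0.18  1.63 -0.07  1.17  0.37]
travel [ 0.0052 -0.2301  0.2999] turn [-0.003  -0.0009 -0.001 ]
bar loc [ 0.00896956 -0.13178178  0.29281658  1.        ] theta 0.5711276350861955 r 0.1999307391562374 0.19925109786397666
```

View pics/side4z.png

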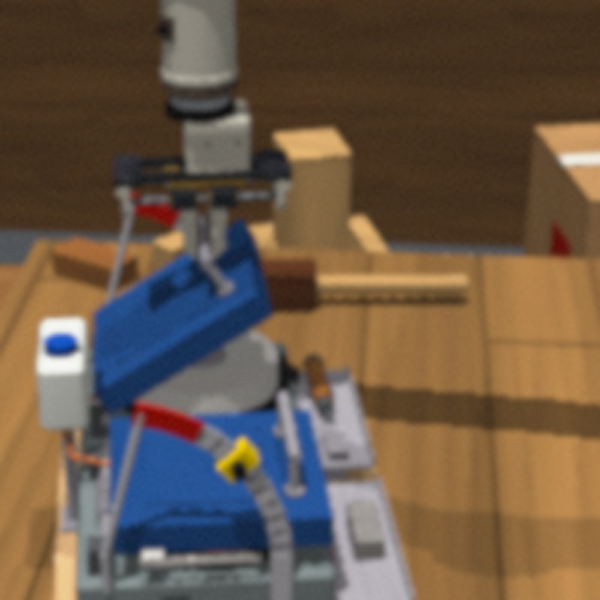

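View pics/top4z.png

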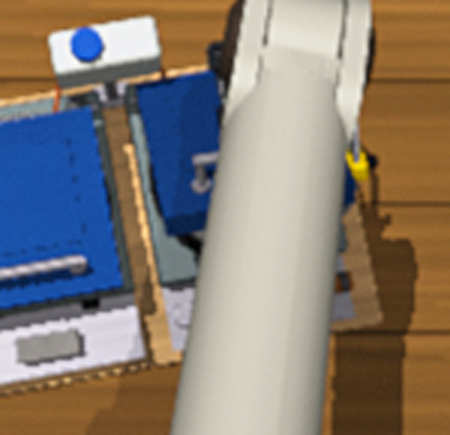

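Joint kinematics put the cover at about 0.57–0.58 rad. As an independent check, I'll compare the cover's near front corner in the side picture with projections.

```bash
python3 - <<'E'
from h import *
M=np.load('M.npy')
def P(x,y,z,t):
    a,b=x-.125,z-.13
    return proj("side",M[:3]@np.array([.125+a*np.cos(t)+b*np.sin(t),y,.13-a*np.sin(t)+b*np.cos(t),1]))
f=lambda p:((p-[260,60])*3).round(0)
for t in(.45,.5,.55,.6,.65): print(t,"front top near",f(P(-.093,-.0275,.164,t)),"front bot near",f(P(-.093,-.0275,.130,t)),"far top",f(P(-.093,-.2325,.164,t)),"bar near end",f(P(-.06,-.068,.204,t)))
im=cv2.imread("pics/side4.png")[120:200,285:365]; cv2.imwrite("pics/side4zz.png",cv2.resize(im,None,fx=7,fy=7,interpolation=cv2.INTER_CUBIC))
E
```

```text
0.45 front top near [270. 308.] front bot near [283. 333.] far top [254. 231.] bar near end [223. 275.]
0.5 front top near [264. 300.] front bot near [279. 325.] far top [248. 224.] bar near end [216. 270.]
0.55 front top near [257. 293.] front bot near [274. 317.] far top [242. 217.] bar near end [208. 265.]
0.6 front top near [250. 287.] front bot near [268. 310.] far top [236. 211.] bar near end [200. 260.]
0.65 front top near [243. 280.] front bot near [262. 302.] far top [229. 205.] bar near end [192. 256.]
```

View pics/side4zz.png

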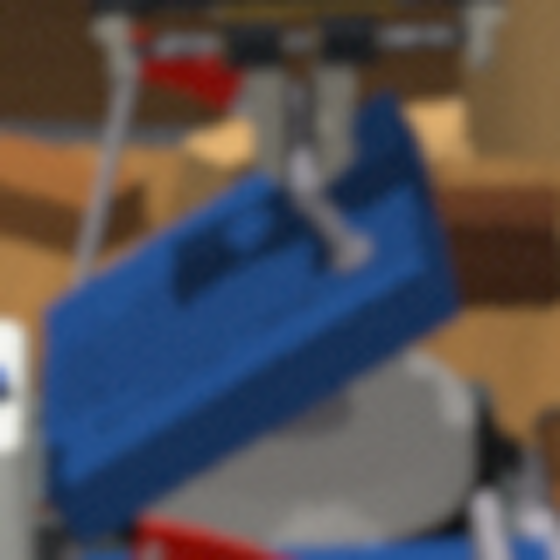

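The corners are at zoomed (257,292), (270,309) and (242,221), which gives about 0.55–0.59 rad. That agrees with the kinematics and lies on the clip at about 0.58. I'll hold to check that it is still.

Emit:
{"api": "jog_arm", "payload": {
  "steps": [
    {"travel": [0, 0.004, -0.002], "turn": [0, 0, 0], "fingers": -1},
    {"travel": [0, 0.004, -0.002], "turn": [0, 0, 0], "fingers": -1},
    {"travel": [0, 0.004, -0.002], "turn": [0, 0, 0], "fingers": -1},
    {"travel": [0, 0.004, -0.002], "turn": [0, 0, 0], "fingers": -1},
    {"travel": [0, 0.004, -0.002], "turn": [0, 0, 0], "fingers": -1},
    {"travel": [0, 0.004, -0.002], "turn": [0, 0, 0], "fingers": -1},
    {"travel": [0, 0.004, -0.002], "turn": [0, 0, 0], "fingers": -1},
    {"travel": [0, 0.004, -0.002], "turn": [0, 0, 0], "fingers": -1}
  ]
}}

```text
clock: 8.52
eef_pos: [0.5953, -0.105, 0.2745]
tcp_rot: [0.641, 0.768, -0.001, -0.001]
force: [-7.3, -1.9, -1.5]
grip_width: 0.122
```

```bash
python3 - <<'E'
from h import *
M=np.load('M.npy'); 
for i in range(3):
    s=read_state(); l=np.linalg.inv(M)@np.r_[s["eef_pos"],1]; l[2]+=.019
    print(s["clock"],"theta",np.arctan2(l[2]-.13,.125-l[0])-np.arctan2(.074,.185),"f",np.round(s["force"],1),s["grip_width"],np.abs(s["joint_velocities"]).max())
    im=eyes.snapshot("top" if i else "side")[:,:,::-1]; cv2.imwrite(f"pics/fin{i}.png",im)
E
```

```text
8.525 theta 0.5770075711116927 f [-7.3 -1.9 -1.5] 0.12189014155861402 0.0016277605416393233
8.575 theta 0.576883899683672 f [-7.8 -0.8 -1.8] 0.12311007450409887 0.001677520623071577
8.625 theta 0.5770342111447683 f [-6.7 -0.2 -2. ] 0.11999782362401755 0.001301579551467666
```

View pics/fin0.png

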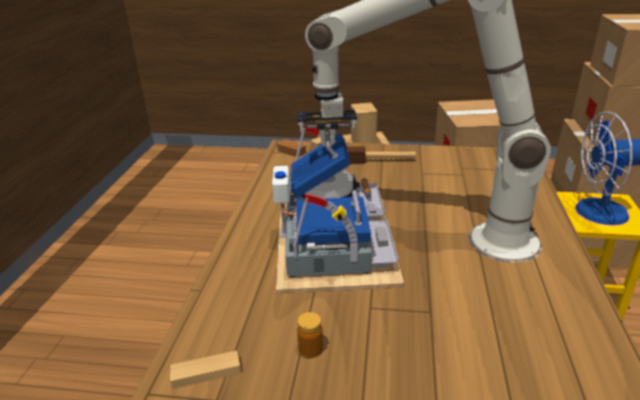

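The cover is still at 0.577 rad and the grip is holding. The left cover is shut (near 333,220), and the jar (310,335) and mallet (360–415,155) haven't moved. I'm handing in.

```bash
python3 -c "
from rig import bot
print(bot.hand_in())"
```

```text
the job is handed in; nothing more can be done
None
```

The chisel was on the right machine's ledge. I gripped the right cover's handle, swung the cover up along its arc, and handed in still holding it there.

- **Angle:** my last reading from the arm's position put the cover at about 0.577 rad. The clip measured about 0.585 rad (single estimates 0.556–0.591), so the difference is well inside the 0.07 rad allowed. The cover's corners in the side picture gave about 0.55–0.59 rad.
- **Steadiness:** joint speeds were below 0.002 rad/s and the fingers were closed on the bar at about 11 mm (0.12 of full opening).
- **Other things:** in the last side picture the left cover was shut, and the jar, mallet and stone looked unmoved.
- **Not confirmed:** the arm and the raised cover hid the pointer tip and part of the chisel, so I never saw the pointer against the clip directly. The arm never went near the ledge with the chisel.

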